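Hook a display bracket into slotted uprights and press it home

ROBOT

A 6-joint arm with a two-finger parallel gripper is mounted at the origin on a cart in front of the work surface, level with it; the furniture and walls round the work are solid. World frame = base frame: x ahead of the robot, y to its left, z up, the work surface at z = 0. Lengths are in m, angles in rad, forces in N, time in s.
With the tool pointing down it reaches from about 0.35 to 0.85 m from the base axis. Payload 8.1 kg.
Tool frame: the origin (TCP) lies midway between the tips of the shut fingers; the grasp point (between the pads) lies 19 mm behind it; z points along the fingers, y is the line along which they close (so a half turn about z gives the same grasp; the last joint's range is limited). The gripper opens to 93 mm and grips with 3 to 60 N. Pads are 15 mm wide; open, the fingers measure 128 mm over their backs; the gripper's body (75 mm by 188 mm) begins 65 mm behind the grasp point.
Start: joints at [1.248, 0.13, 1.488, -0, 1.523, -0.085], TCP at [0.141, 0.583, 0.219] pointing down, gripper open.
Joint ranges: [-2.96, 2.96], [-0.89, 2.26], [0.02, 2.5], [-1.34, 4.48], [0, 2.73], [-2.66, 2.66]. Speed limits (rad/s): [2.39, 2.39, 2.79, 3.14, 3.14, 3.14].

INTERFACE

Orientations are given as a rotation vector (axis times angle).
In Python, from plant import read_state, read_camera, camera_model, close_job gives the robot as it stands. The module is installed in compiled form; this text tells all that it offers.
- The arm moves only by the tool carry_out, never from a script. Its argument "moves" is a list of rows, each an object of numbers: "jaw": the finger opening in m, from 0 to 0.093; "dx", "dy", "dz": the shift along the tool's x, y, z in m; "yaw": the turn about the tool's z in rad. In form: [{"jaw": .., "dx": .., "dy": .., "dz": .., "yaw": ..}, ...]. A call has 1 to 8 rows; each row shifts and turns the commanded pose from where the row before left it, along the tool's axes as they then stand; what a row does not reach is not made up. A row lasts 1/8 s, in which the tool goes at most 62.5 mm and 10.7 degrees, less where a joint would pass 70% of its speed; a pose out of reach is approached as far as the arm can. A call is refused whole if a number of a shift passes 0.0625 or a number of a turn 0.188, either way. A call with a gripper value outside its range is refused whole. The fingers move at their own pace and stop on an object; "grip_force" is the grip in N (left out, the last holds). Time passes only in rows, so rows that do not move let the fingers close. It gives the time, the measured TCP pose, the force, the opening and the grip force at its end, in the units of the state.
- read_state(): the state, without advancing time (a new reading comes with each control period).
- read_camera(name): name is "scene" or "top" or "wrist"; returns the picture (420x560x3 uint8, red, green, blue); there is no depth.
- camera_model(name): a dict with "camera_matrix" (3x3 intrinsics, pixels), "view" (4x4, takes a point from world to camera coordinates). Camera axes: x right, y up, looking along -z (the intrinsics and any distortion apply to the point x, -y, -z); pixel columns grow to the right and rows downward; lengths in m; the calibration is good to about 2 mm. A picture is of the moment at which its call begins: read the wrist's pose just before it. camera_model takes no time and is no camera call; for the wrist camera it gives the pose at the moment of the call.
- close_job(): hands the job in; it is judged then, once.
The state is a dict: "t": time; "q": joint angles; "dq": joint speeds; "joint_torque": joint torques, N m; "tool_pos": TCP position; "orientation": TCP orientation; "force": force on the tool from outside, world axes, zero at the start; "wrist_torque": the same for the moment, N m; "opening": finger opening in m; "gripper_force": force on a finger pad.
Only numpy, scipy, OpenCV 4.12 (cv2) and the standard library are available. Lean on these libraries where they do the work, as an engineer would, in place of code of your own. Each camera call takes 0.05 s, during which the arm holds its last target. There are 200 camera calls.

TASK

Take the white-capped specimen jar off the stand's base plate and set it upright on the table. Then hook the bracket's two claws into the upper slots of the two uprights, let go so that it hangs there on the roller catch, and finally press down on it from above until it snaps home, fully seated and locked. Leave the other things on the table where they are.

Things in the scene. Friction and masses are not known exactly. Their poses are not given: they have to be found in the camera images.
- stand: Fixed display stand: grey base plate (local x -100 to 40, y -75 to 75, 6 mm thick) with two aluminium channel uprights 26 mm wide at y +45 and -45, 159 mm high, front plates x 0 to 6, hollow behind. Origin on the table midway between the uprights, in the plane of their front faces; x points to the stand's back (away from the robot), y left, z up.
- slot_left (a point): Centre of the left upright's upper slot at its front face (stand x 0, y 45, z 131). The slot is 14 mm wide, z 110 to 152. The lower slots (z 18 to 52) are not used.
- slot_right (a point): Centre of the right upright's upper slot at its front face (stand x 0, y -45, z 131), same size.
- catch (a point): Roller catch between the uprights, open to front and above: midpoint between two white rollers (radius 5 mm, 19 mm between centres, stand x 14, z 87), sprung toward each other; they carry the hanging bracket by its strike (point stud) and give way to a downward push of about 8 to 18 N.
- seat (a point): Point on the stand 60 mm above its origin, axes as the stand's. The bracket's origin coincides with it (within about 3 mm) when seated and locked. To hook: origin 28 mm (+-4) above it, axes parallel, move along stand +x until the back plate is within 2 mm of the uprights, lower straight down: it hangs on the rollers about 14 mm above it, drooping up to a few degrees. A push snaps it down.
- bracket: Loose white steel bracket, 0.4 kg, standing on its ledge. Origin: underside, middle of the back plate's rear face; x to the rear (claw side), y left, z up. Ledge x -80 to 0, y +-58, 6 mm thick, 12 mm front lip; back plate 6 mm thick, 70 high, 96 high for |y| < 20; middle web 12 mm thick, x -59 to -5, up to z 100.
- claw_left (a point): Bracket's left claw, rear end of its tongue (bracket x 17, y 45, z 55). Claw 8 mm wide; tongue z 50 to 60, and behind it a lip pointing down to z 26 at x 7 to 15, which goes behind the upright's front plate.
- claw_right (a point): Bracket's right claw, the same at y -45.
- stud (a point): Lower tip of the arrow-headed steel strike behind the bracket's back plate, midway between the claws, pointing down (bracket x 14, y 0, z 11); 14 mm long in x, its head 16 mm wide in y at z 20. It snaps between the rollers.
- grip (a point): On the bracket: top edge of the web (bracket x -38, y 0, z 100); grasp here from above, closing along the bracket's y; web 12 mm thick, free on both sides.
- tab (a point): On the bracket: centre of the top of the thumb tab over the back plate (bracket x 0, y 0, z 100; tab x -14 to 12, y +-15): the place to press down.
- jar: White-capped glass specimen jar, 43 mm across, 108 mm tall, origin at the centre of its foot. It stands on the stand's base plate in front of the uprights, where the bracket will come. The table is clear for 80 mm in front of the left half of the base plate (toward the robot): room to set it down.
- dropper_1: Bystander: small dropper bottle, 32 mm across, 95 tall; origin at its foot. Leave it.
- petri_2: Bystander: petri dish, 60 mm across, 14 tall; origin at its underside. Leave it.
- jar_small: Bystander: white-capped jar, 39 mm across, 78 tall; origin at its foot. Leave it.
Not all that is in view belongs to the job. Leave any green look-alike of the jar alone.

How it is judged:
On the way, in this order (a step that is already met when the one before it is completed fails the run):
1. the jar stands upright on the table, off the base plate, let go (height (world z) of jar between -0.003 and 0.003 m and angle between jar's own z axis and vertical below 0.1 rad and contact force between the fingers and jar below 0.05 N), for 0.2 s.
2. the bracket hangs by its claws in the upper slots, 8 to 20 mm above its seat, let go (z of bracket in the frame of seat between 0.008 and 0.02 m and y of bracket in the frame of seat between -0.006 and 0.006 m and x of bracket in the frame of seat between -0.009 and 0.004 m and angle between bracket's own z axis and vertical below 0.15 rad and contact force between the fingers and bracket below 0.05 N and linear speed of bracket below 0.02 m/s), for 0.2 s.
At the end, for the whole second after the job is handed in: The bracket is locked: its origin within 4 mm of the seat's height, 6 mm sideways and 7 mm to the front, tilted less than 5 degrees and at rest; the jar stands upright on the table itself (foot within 3 mm of the table top), not on the base plate (z of bracket in the frame of seat between -0.004 and 0.004 m and y of bracket in the frame of seat between -0.006 and 0.006 m and x of bracket in the frame of seat between -0.007 and 0.004 m and angle between bracket's own z axis and vertical below 0.09 rad and height (world z) of jar between -0.003 and 0.003 m and angle between jar's own z axis and vertical below 0.1 rad and linear speed of each of bracket, jar below 0.02 m/s); the robot touches nothing.
It fails at once if the jar is tipped by more than 30 degrees (angle between jar's own z axis and vertical above 0.52 rad).
It fails at once if the bracket is tipped by more than 35 degrees (angle between bracket's own z axis and vertical above 0.6 rad).
It fails at once if the bystander dropper_1 is moved by more than 30 mm (distance of dropper_1 from where it was at the start of the episode above 0.03 m).
It fails at once if the bystander petri_2 is moved by more than 30 mm (distance of petri_2 from where it was at the start of the episode above 0.03 m).
It fails at once if the bystander jar_small is moved by more than 30 mm (distance of jar_small from where it was at the start of the episode above 0.03 m).
It also fails if it takes over 51 s, if anything falls off the work surface, if the arm or the gripper's body presses on something with over 40 N, if the wrist force passes 120 N, or if a joint passes its speed limit or range.

## Working session

There is one attempt and no reset: what is moved stays moved. The work goes in short steps, Python scripts to look and compute and a tool call to move; the robot and the scene stay as the last step left them, time stands still between calls to the robot, and variables do not carry over. Pictures are saved under pics/ and viewed, at most 10 in all, crops included, and the job is handed in when it is done.

Besides the shell and the picture viewer there is one more tool, called after "Request:" as name([rows], argument=value, ...), one row to a line, values as JSON. carry_out: Moves the arm, as the interface text tells. Its arguments: {"type":"object","properties":{"moves":{"type":"array","items":{"type":"object","properties":{"jaw":{"type":"number"},"dx":{"type":"number"},"dy":{"type":"number"},"dz":{"type":"number"},"yaw":{"type":"number"}}}},"grip_force":{"type":"number"}},"required":["moves"]}

```bash
mkdir -p pics
cat > h.py <<'E'
import numpy as np,cv2
from plant import *
def snap(n,f):
    im=read_camera(n); cv2.imwrite('pics/'+f,im[:,:,::-1]); return im
def ray(n,u,v,V=None):
    m=camera_model(n);K=np.array(m["camera_matrix"]);V=np.array(m["view"]) if V is None else V
    d=np.linalg.inv(K)@[u,v,1]; d=np.array([d[0],-d[1],-d[2]])
    R=V[:3,:3]; return -R.T@V[:3,3], R.T@d
def atz(n,u,v,z):
    o,d=ray(n,u,v); return o+d*(z-o[2])/d[2]
def proj(n,P):
    m=camera_model(n);K=np.array(m["camera_matrix"]);V=np.array(m["view"])
    c=(V[:3,:3]@np.atleast_2d(P).T).T+V[:3,3]; p=(K@(c*[1,-1,-1]).T).T
    return p[:,:2]/p[:,2:]
E
python3 - <<'E'
from h import *
a=snap("top","top.png");b=snap("scene","scene.png")
print(read_state())
for n in("top","scene","wrist"):
    m=camera_model(n);print(n,m)
E
```

```text
{'t': 0.1, 'q': array([ 1.24763759e+00,  1.31074241e-01,  1.48914776e+00, -6.49223361e-06,
        1.52303237e+00, -8.54108479e-02]), 'dq': array([-1.40210935e-03, -2.05560465e-03, -2.45580702e-03,  2.46859815e-03,
       -8.90888238e-05, -6.42299266e-04]), 'joint_torque': array([ 1.18727770e-03, -5.61344433e+01, -4.93094552e+01,  7.70437298e-02,
        2.89543415e-02, -5.47292370e-05]), 'tool_pos': array([0.14113149, 0.5826354 , 0.2177116 ]), 'orientation': array([-3.72534744e-01, -3.11909244e+00,  2.55774282e-03]), 'force': array([-0.39875546, -0.59705328,  0.06922663]), 'wrist_torque': array([-0.03396017, -0.05637501, -0.01478616]), 'gripper_force': 0.0, 'opening': 0.0930155522968852}
top {'camera_matrix': array([[541.29311542,   0.        , 268.27988048],
       [  0.        , 541.29311542, 209.67625934],
       [  0.        ,   0.        ,   1.        ]]), 'view': array([[-0.02129413, -0.99964343,  0.01611116, -0.33675841],
       [ 0.98434033, -0.01814217,  0.17534247, -0.55221189],
       [-0.17498765,  0.01959263,  0.98437566, -1.17623966],
       [ 0.        ,  0.        , 
[... 194 characters left out ...]
.        ]]), 'view': array([[-0.49051767, -0.87132595, -0.01354655, -0.02924887],
       [ 0.63376912, -0.36736693,  0.68071892, -0.55296141],
       [-0.59810461,  0.32531927,  0.73241945, -0.673788  ],
       [ 0.        ,  0.        ,  0.        ,  1.        ]])}
wrist {'camera_matrix': array([[324.7233275 ,   0.        , 272.59026511],
       [  0.        , 324.7233275 , 212.43140738],
       [  0.        ,   0.        ,   1.        ]]), 'view': array([[ 0.23474618,  0.97205529, -0.00165733, -0.59834135],
       [-0.9417702 ,  0.22700955, -0.24806359,  0.03092466],
       [-0.2407553 ,  0.05979281,  0.96874233, -0.38991437],
       [ 0.        ,  0.        ,  0.        ,  1.        ]])}
```

View pics/top.png

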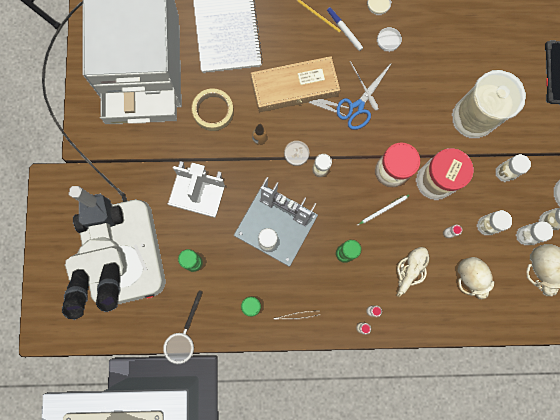

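View pics/scene.png

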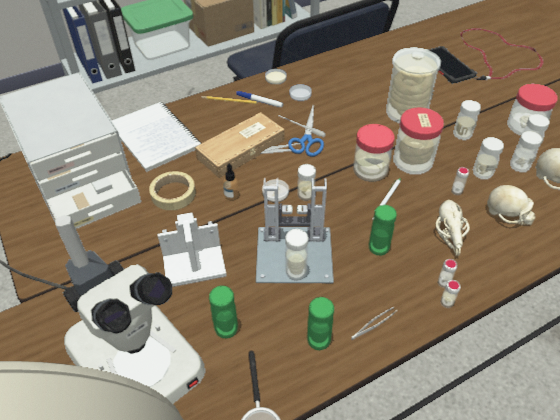

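The top view shows the stand (base plate around px 275,222), the jar on it (268,240), the bracket (197,188) and green look-alikes at (190,260), (251,306) and (348,250). The only white-capped jar on the base plate is (268,240). The one at (322,164) is jar_small. I'll confirm this in enlarged crops.

Run:
```python
import cv2
a=cv2.imread('pics/top.png')[150:285,155:335];cv2.imwrite('pics/topc.png',cv2.resize(a,None,fx=4.4,fy=4.4,interpolation=cv2.INTER_CUBIC))
a=cv2.imread('pics/scene.png')[165:295,155:340];cv2.imwrite('pics/scc.png',cv2.resize(a,None,fx=4.3,fy=4.3,interpolation=cv2.INTER_CUBIC))
```

```text
(no output)
```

View pics/topc.png

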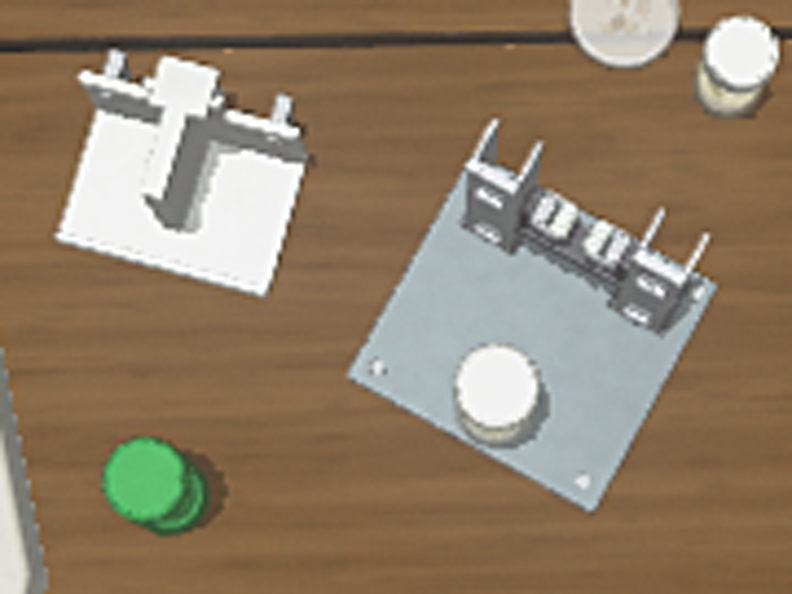

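View pics/scc.png

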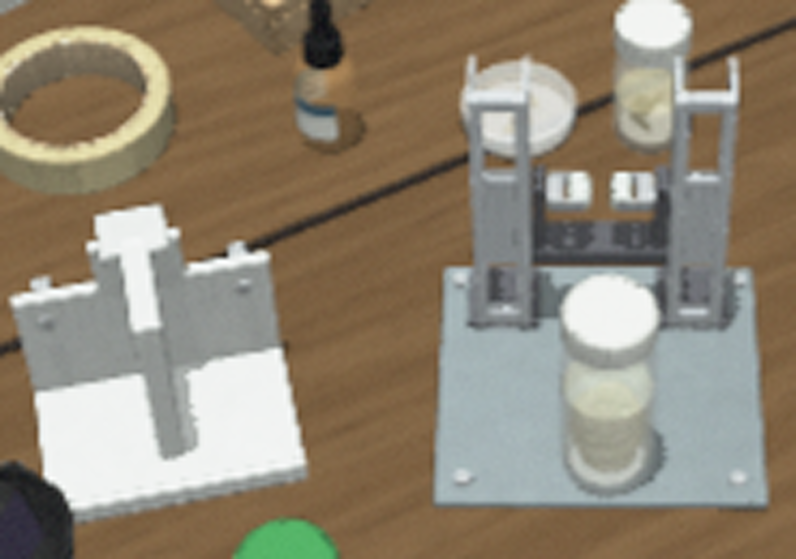

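```bash
cat > fit.py <<'E'
from h import *
from scipy.optimize import least_squares
T=lambda u,v:("top",155+u/4.4,150+v/4.4)
S=lambda u,v:("scene",155+u/4.3,165+v/4.3)
def fit(name,obs,x0):
    P=np.array([o[0] for o in obs],float)/1e3
    def pts(x):
        c,s=np.cos(x[2]),np.sin(x[2]); return P@np.array([[c,s,0],[-s,c,0],[0,0,1]])+[x[0],x[1],0]
    def res(x):
        W=pts(x); return np.concatenate([proj(o[1][0],w)[0]-o[1][1:] for o,w in zip(obs,W)])
    r=least_squares(res,x0,loss='soft_l1'); print(name,r.x.round(4),np.degrees(r.x[2]).round(2)); print(r.fun.reshape(-1,2).round(1).tolist()); return r.x
if __name__=="__main__":
    fit("stand",[((-100,75,6),T(348,376)),((-100,-75,6),T(592,511)),((40,-75,6),T(716,287)),
      ((-100,75,6),S(434,500)),((-100,-75,6),S(766,500)),((40,75,6),S(446,268)),((40,-75,6),S(750,268)),
      ((0,58,159),S(471,103)),((0,32,159),S(527,103)),((0,-32,159),S(676,103)),((0,-58,159),S(737,103)),
      ((0,58,6),S(471,327)),((0,32,6),S(533,328)),((0,-32,6),S(665,328)),((0,-58,6),S(726,329))],[.5,-.3,-.4])
    fit("bracket",[((-80,58,12),T(55,238)),((-80,-58,12),T(265,295)),((-80,-58,0),S(306,475)),((-80,58,0),S(80,520)),((-6,58,70),S(12,302)),((-6,-58,70),S(267,252)),
      ((12,15,100),T(160,57)),((12,-15,100),T(220,70)),((12,15,100),S(95,217)),((12,-15,100),S(162,205)),((-6,58,6),S(37,388)),((-6,-58,6),S(283,350))],[.55,-.15,-.3])
    fit("jar",[((0,0,108),T(498,386)),((0,0,108),S(611,311))],[.45,-.3,0])
    for n,c in(("dropper",S(320,20)),("petri",T(625,15)),("jars",T(740,52))): print(n,atz(*c,.08))
E
python3 fit.py
```

```text
stand [ 0.5404 -0.3806 -0.5278] -30.24
[[-0.9, 0.9], [0.1, 1.6], [0.4, 0.4], [-0.5, 0.2], [0.6, 0.6], [-0.6, -0.8], [0.5, -0.7], [-1.1, -0.7], [0.0, -0.7], [0.2, -0.6], [0.2, -0.6], [1.2, 0.2], [-0.5, 0.0], [0.1, 0.1], [-1.3, -0.1]]
bracket [ 0.6292 -0.1919 -0.2867] -16.43
[[0.3, 0.5], [0.3, 0.5], [0.5, 0.2], [-6.6, 1.2], [-0.1, -0.2], [0.4, 0.7], [0.8, -0.2], [0.2, 0.4], [-0.2, -1.6], [-0.2, -1.6], [-0.4, 0.4], [-0.4, -1.3]]
jar [ 0.4742 -0.3457  0.    ] 0.0
[[0.3, 0.1], [-0.3, 0.1]]
dropper [ 0.72554966 -0.33043016  0.08      ]
petri [ 0.66820567 -0.41481516  0.08      ]
jars [ 0.64761445 -0.47317864  0.08      ]
```

Run:
```python
from h import *
def tri(a,b):
    (o1,d1),(o2,d2)=ray("top",*a),ray("scene",*b)
    A=np.c_[d1,-d2]; s=np.linalg.lstsq(A,o2-o1,rcond=None)[0]
    p,q=o1+s[0]*d1,o2+s[1]*d2; return ((p+q)/2).round(3),np.linalg.norm(p-q).round(3)
print("eyeL",tri((74,298),(112,312)),"eyeR",tri((108,292),(152,290)),"pillar",tri((75,192),(66,226)))
for n,c in(("green1",(190,260)),("green2",(251,306)),("green3",(348,250))): print(n,atz("top",*c,.1).round(3))
print("micro base corner",atz("top",163,290,.02),atz("top",122,205,.05),"drawer",atz("top",178,110,.2))
for y in np.arange(.5,-.31,-.1): print(round(y,1),proj("top",[[.4,y,.2]])[0].round())
```

```text
eyeL (array([ 0.35 , -0.004,  0.3  ]), np.float64(0.005)) eyeR (array([ 0.36 , -0.059,  0.294]), np.float64(0.002)) pillar (array([0.544, 0.01 , 0.275]), np.float64(0.007))
green1 [ 0.431 -0.177  0.1  ]
green2 [ 0.331 -0.306  0.1  ]
green3 [ 0.445 -0.517  0.1  ]
micro base corner [ 0.37101786 -0.10639584  0.02      ] [ 0.56254099 -0.0166795   0.05      ] drawer [ 0.73006261 -0.16395388  0.2       ]
0.5 [-170.  279.]
0.4 [-117.  278.]
0.3 [-65. 277.]
0.2 [-12. 275.]
0.1 [ 40. 274.]
0.0 [ 92. 273.]
-0.1 [144. 272.]
-0.2 [195. 271.]
-0.3 [247. 270.]
```

Request:
carry_out([
  {"yaw":0.145,"dz":-0.058},
  {"yaw":0.145,"dz":-0.058},
  {"dz":-0.055,"dx":-0.02},
  {"dx":-0.05,"dy":-0.015},
  {"dx":-0.05,"dy":-0.015},
  {"dx":-0.05,"dy":-0.015},
  {"dx":-0.05,"dy":-0.015},
  {"dx":-0.05,"dy":-0.015},
], grip_force=20)

```text
invalid input at $.moves[0]: expected keys jaw, dx, dy, dz, yaw
```

```bash
cat > go.py <<'E'
from h import *
from scipy.spatial.transform import Rotation as Ro
import sys
def go(x,y,z,yangle):
    "deltas to TCP (x,y,z) with tool y at yangle deg; shifts in tool axes AFTER the yaw"
    s=read_state(); R=Ro.from_rotvec(s["orientation"]).as_matrix()
    a=np.arctan2(R[1,1],R[0,1]); b=np.radians(yangle); dyaw=(a-b+np.pi)%(2*np.pi)-np.pi
    d=R.T@(np.array([x,y,z])-s["tool_pos"]); dd=Ro.from_euler('z',dyaw).as_matrix().T@d
    print("t",round(s["t"],2),"pos",s["tool_pos"].round(4),"F",s["force"].round(1),"op",round(s["opening"],4),"yaw",round(dyaw,4),"now axes",d.round(4),"after yaw",dd.round(4),"q6",s["q"][5].round(2),"tilt",R[:,2].round(3))
if __name__=="__main__": go(*map(float,sys.argv[1:]))
E
python3 go.py .474 -.346 .15 59.76
```

```text
t 0.1 pos [0.1411 0.5826 0.2177] F [-0.4 -0.6  0.1] op 0.093 yaw 0.29 now axes [-0.5422 -0.824   0.069 ] after yaw [-0.7552 -0.6345  0.069 ] q6 -0.09 tilt [-0.001 -0.002 -1.   ]
```

All keys are required.

Request:
carry_out([
  {"jaw":0.093,"dx":0,"dy":0,"yaw":0.145,"dz":-0.058},
  {"jaw":0.093,"dx":0,"dy":0,"yaw":0.145,"dz":-0.058},
  {"jaw":0.093,"dy":0,"yaw":0,"dz":-0.055,"dx":-0.02},
  {"jaw":0.093,"dz":0,"yaw":0,"dx":-0.05,"dy":-0.015},
  {"jaw":0.093,"dz":0,"yaw":0,"dx":-0.05,"dy":-0.015},
  {"jaw":0.093,"dz":0,"yaw":0,"dx":-0.05,"dy":-0.015},
  {"jaw":0.093,"dz":0,"yaw":0,"dx":-0.05,"dy":-0.015},
  {"jaw":0.093,"dz":0,"yaw":0,"dx":-0.05,"dy":-0.015},
], grip_force=20)

```text
t: 1.1
tool_pos: [0.3376, 0.3809, 0.3892]
orientation: [-0.819, -3.033, 0.001]
force: [0.8, 0.2, -0.1]
opening: 0.0929
gripper_force: 0.0
```

```bash
python3 go.py .474 -.346 .15 59.76
```

```text
t 1.1 pos [0.3376 0.3809 0.3892] F [ 0.8  0.2 -0.1] op 0.0929 yaw 0.0002 now axes [-0.4839 -0.5593  0.2394] after yaw [-0.484  -0.5592  0.2394] q6 -0.3 tilt [-0. -0. -1.]
```

Request:
carry_out([
  {"jaw":0.093,"dx":-0.037,"dy":-0.043,"dz":0,"yaw":0},
  {"jaw":0.093,"dx":-0.037,"dy":-0.043,"dz":0,"yaw":0},
  {"jaw":0.093,"dx":-0.037,"dy":-0.043,"dz":0,"yaw":0},
  {"jaw":0.093,"dx":-0.037,"dy":-0.043,"dz":0,"yaw":0},
  {"jaw":0.093,"dx":-0.037,"dy":-0.043,"dz":0,"yaw":0},
  {"jaw":0.093,"dx":-0.037,"dy":-0.043,"dz":0,"yaw":0},
  {"jaw":0.093,"dx":-0.037,"dy":-0.043,"dz":0,"yaw":0},
  {"jaw":0.093,"dx":-0.037,"dy":-0.043,"dz":0,"yaw":0},
])

```text
t: 2.1
tool_pos: [0.4191, -0.0658, 0.3894]
orientation: [0.82, 3.033, 0.0]
force: [0.1, 0.5, -0.5]
opening: 0.0927
gripper_force: 0.0
```

Request:
carry_out([
  {"jaw":0.093,"dx":-0.037,"dy":-0.043,"dz":0,"yaw":0},
  {"jaw":0.093,"dx":-0.037,"dy":-0.043,"dz":0,"yaw":0},
  {"jaw":0.093,"dx":-0.037,"dy":-0.043,"dz":0,"yaw":0},
  {"jaw":0.093,"dx":-0.037,"dy":-0.043,"dz":0.02,"yaw":0},
  {"jaw":0.093,"dx":-0.037,"dy":-0.043,"dz":0.02,"yaw":0},
  {"jaw":0.093,"dx":0,"dy":0,"dz":0.06,"yaw":0},
  {"jaw":0.093,"dx":0,"dy":0,"dz":0.06,"yaw":0},
])

```text
t: 2.98
tool_pos: [0.4705, -0.3437, 0.2274]
orientation: [-0.822, -3.032, -0.0]
force: [0.4, -0.4, 0.1]
opening: 0.0931
gripper_force: 0.0
```

```bash
python3 go.py .4742 -.3457 .076 59.76; python3 -c "
from h import *
snap('wrist','w1.png')
print(proj('wrist',[[.4742,-.3457,.108]]))"
```

```text
t 2.98 pos [ 0.4705 -0.3437  0.2274] F [ 0.4 -0.4  0.1] op 0.0931 yaw -0.0015 now axes [-4.300e-03  1.000e-04  1.514e-01] after yaw [-4.300e-03  1.000e-04  1.514e-01] q6 -1.76 tilt [-0.  0. -1.]
[[271.25860007 220.92164106]]
```

View pics/w1.png

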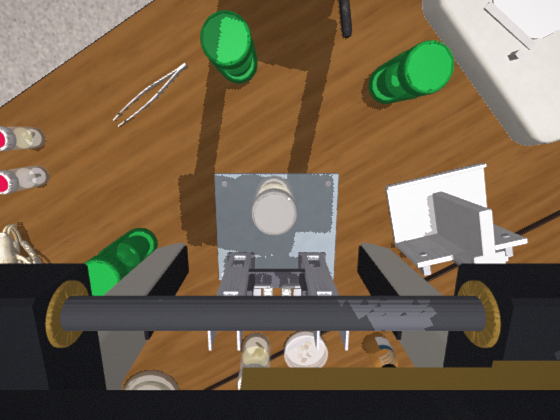

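Wrist view: the jar cap's top is at about (274,212), centred on the grey plate. I'll check the stand fit against this view as well.

Run:
```python
from h import *
c,s=np.cos(-.5278),np.sin(-.5278)
def st(x,y,z): return [.5404+(c*x-s*y)/1e3,-.3806+(s*x+c*y)/1e3,z/1e3]
print(proj("wrist",[st(-100,75,6),st(-100,-75,6),st(0,58,159),st(0,-58,159)]).round(1))
print(atz("wrist",274,212,.108), camera_model("wrist")["view"])
im=cv2.imread('pics/w1.png')[160:310,180:380]; cv2.imwrite('pics/w1c.png',cv2.resize(im,None,fx=4,fy=4,interpolation=cv2.INTER_CUBIC))
```

```text
[[338.3 177.4]
 [209.8 177.4]
 [349.6 330.2]
 [201.1 330.5]]
[ 0.46844003 -0.33955848  0.108     ] [[ 0.50372526  0.86385989  0.00263657  0.05831337]
 [-0.83963865  0.49031478 -0.23366289  0.58542359]
 [-0.20314475  0.11548814  0.9723141  -0.25447531]
 [ 0.          0.          0.          1.        ]]
```

View pics/w1c.png

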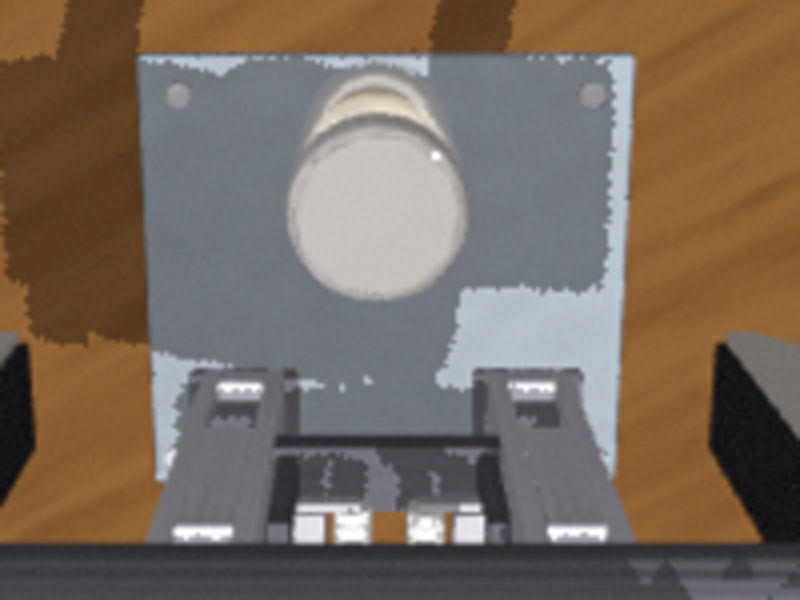

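Run:
```python
from h import *
read_camera("wrist"); read_camera("wrist")
V=camera_model("wrist"); im=snap("wrist","w2.png"); V2=camera_model("wrist")
print(np.abs(V["view"]-V2["view"]).max(), read_state()["tool_pos"])
g=cv2.GaussianBlur(cv2.cvtColor(im,cv2.COLOR_RGB2GRAY),(3,3),0)[150:270,200:350]
print(cv2.HoughCircles(g,cv2.HOUGH_GRADIENT,1.2,100,param1=100,param2=15,minRadius=19,maxRadius=32))
m=cv2.inRange(im,(170,160,150),(225,215,210))[150:270,200:350]
n,l,s,c=cv2.connectedComponentsWithStats(m); i=np.argsort(-s[1:,4])[:3]+1; print(s[i]+[200,150,0,0,0],c[i]+[200,150])
c,s=np.cos(-.5278),np.sin(-.5278)
def st(x,y,z): return [.5404+(c*x-s*y)/1e3,-.3806+(s*x+c*y)/1e3,z/1e3]
print(proj("wrist",[st(-100,75,6),st(-100,-75,6),[.4742,-.3457,.108]]).round(1))
# plate front edge columns along a row just below front edge
for r in (178,182,190): print(r,[ (i,int(im[r,i,0])-int(im[r,i,2])) for i in list(range(206,220))+list(range(332,346))])
```

```text
0.006638149747467154 [ 0.4703162  -0.34236828  0.22962563]
[[[72.600006 67.8      22.      ]]]
[[ 250  197   44   42 1432]
 [ 289  179   48   91 1146]
 [ 256  183   34   17  213]] [[271.81075419 217.7702514 ]
 [316.15183246 242.7495637 ]
 [272.17370892 190.33333333]]
[[337.2 170. ]
 [212.3 169.9]
 [271.9 210.8]]
178 [(206, 60), (207, 58), (208, 58), (209, 61), (210, 58), (211, 60), (212, 43), (213, -7), (214, -14), (215, -12), (216, -13), (217, -15), (218, -17), (219, -17), (332, -13), (333, -17), (334, -19), (335, -18), (336, 4), (337, 66), (338, 94), (339, 92), (340, 95), (341, 90), (342, 88), (343, 85), (344, 84), (345, 83)]
182 [(206, 60), (207, 57), (208, 57), (209, 57), (210, 59), (211, 57), (212, 33), (213, -10), (214, -14), (215, -13), (216, -11), (217, -14), (218, -12), (219, -11), (332, -14), (333, -22), (334, -22), (335, -22), (336, -21), (337, 32), (338, 86), (339, 89), (340, 87), (341, 87), (342, 87), (343, 87), (344, 89), (345, 88)]
190 [(206, 55), (207, 54), (208, 57), (209, 61), (210, 59), (211, 63), (212, 49), (213, -7), (214, -14), (215, -12), (216, -12), (217, -13), (218, -13), (219, -11), (332, -14), (333, -14), (334, -20), (335, -22), (336, -20), (337, 61), (338, 94), (339, 96), (340, 93), (341, 92), (342, 92), (343, 94), (344, 89), (345, 92)]
```

Request:
carry_out([
  {"jaw":0.093,"dx":-0.004,"dy":0,"dz":0.05,"yaw":0},
  {"jaw":0.093,"dx":0,"dy":0,"dz":0.05,"yaw":0},
  {"jaw":0.093,"dx":0,"dy":0,"dz":0.05,"yaw":0},
  {"jaw":0.093,"dx":0,"dy":0,"dz":0,"yaw":0},
  {"jaw":0.03,"dx":0,"dy":0,"dz":0,"yaw":0},
  {"jaw":0.03,"dx":0,"dy":0,"dz":0,"yaw":0},
  {"jaw":0.03,"dx":0,"dy":0,"dz":0,"yaw":0},
  {"jaw":0.03,"dx":0,"dy":0,"dz":0,"yaw":0},
], grip_force=20)

```text
t: 4.18
tool_pos: [0.4747, -0.3452, 0.0807]
orientation: [0.819, 3.032, -0.001]
force: [0.3, 0.5, 0.7]
opening: 0.0576
gripper_force: 0.0
```

```bash
python3 go.py .4375 -.281 .13 59.76
```

```text
t 4.17 pos [ 0.4747 -0.3452  0.0807] F [0.3 0.5 0.7] op 0.0576 yaw 0.0 now axes [ 0.0644  0.0367 -0.0494] after yaw [ 0.0644  0.0367 -0.0494] q6 -1.76 tilt [ 0.001 -0.001 -1.   ]
```

Request:
carry_out([
  {"jaw":0.03,"dx":0,"dy":0,"dz":0,"yaw":0},
  {"jaw":0.03,"dx":0,"dy":0,"dz":0,"yaw":0},
  {"jaw":0.03,"dx":0,"dy":0,"dz":0,"yaw":0},
  {"jaw":0.03,"dx":0,"dy":0,"dz":0,"yaw":0},
])

```text
t: 4.68
tool_pos: [0.4742, -0.3448, 0.0796]
orientation: [-0.819, -3.033, -0.0]
force: [-0.6, 0.1, 0.6]
opening: 0.0408
gripper_force: 19.5
```

```bash
python3 go.py .4375 -.281 .13 59.76
```

```text
t 4.67 pos [ 0.4742 -0.3448  0.0796] F [-0.6  0.1  0.6] op 0.0408 yaw -0.0 now axes [ 0.0639  0.0366 -0.0504] after yaw [ 0.0639  0.0366 -0.0504] q6 -1.76 tilt [-0.  0. -1.]
```

Request:
carry_out([
  {"jaw":0.03,"dx":0,"dy":0,"dz":-0.025,"yaw":0},
  {"jaw":0.03,"dx":0.022,"dy":0.012,"dz":0,"yaw":0},
  {"jaw":0.03,"dx":0.022,"dy":0.012,"dz":0,"yaw":0},
  {"jaw":0.03,"dx":0.022,"dy":0.012,"dz":0,"yaw":0},
  {"jaw":0.03,"dx":0,"dy":0,"dz":0,"yaw":0},
  {"jaw":0.03,"dx":0,"dy":0,"dz":0.02,"yaw":0},
  {"jaw":0.03,"dx":0,"dy":0,"dz":0.006,"yaw":0},
  {"jaw":0.03,"dx":0,"dy":0,"dz":0,"yaw":0},
])

```text
t: 5.68
tool_pos: [0.4351, -0.2805, 0.078]
orientation: [-0.819, -3.031, -0.001]
force: [-0.1, 0.9, -1.0]
opening: 0.0401
gripper_force: 19.4
```

```bash
python3 go.py .4375 -.281 .0736 59.76
```

```text
t 5.67 pos [ 0.4351 -0.2805  0.078 ] F [-0.1  0.9 -1. ] op 0.0401 yaw -0.0003 now axes [-0.0024  0.0008  0.0044] after yaw [-0.0024  0.0008  0.0044] q6 -1.71 tilt [-0.001  0.001 -1.   ]
```

Request:
carry_out([
  {"jaw":0.03,"dx":0,"dy":0,"dz":0.003,"yaw":0},
  {"jaw":0.03,"dx":0,"dy":0,"dz":0,"yaw":0},
  {"jaw":0.03,"dx":0,"dy":0,"dz":0.001,"yaw":0},
  {"jaw":0.03,"dx":0,"dy":0,"dz":0,"yaw":0},
])

```text
t: 6.18
tool_pos: [0.4354, -0.2805, 0.0747]
orientation: [0.819, 3.033, -0.0]
force: [0.3, 0.9, -1.6]
opening: 0.0403
gripper_force: 19.4
```

Request:
carry_out([
  {"jaw":0.03,"dx":0,"dy":0,"dz":0.0015,"yaw":0},
  {"jaw":0.03,"dx":0,"dy":0,"dz":0,"yaw":0},
])

```text
t: 6.42
tool_pos: [0.4358, -0.2809, 0.0738]
orientation: [0.819, 3.032, -0.001]
force: [-0.3, -0.4, 2.7]
opening: 0.0402
gripper_force: 19.6
```

Contact with the table. I'll release the jar and rise.

Request:
carry_out([
  {"jaw":0.075,"dx":0,"dy":0,"dz":0,"yaw":0},
  {"jaw":0.075,"dx":0,"dy":0,"dz":0,"yaw":0},
  {"jaw":0.075,"dx":0,"dy":0,"dz":0,"yaw":0},
  {"jaw":0.075,"dx":0,"dy":0,"dz":0,"yaw":0},
  {"jaw":0.075,"dx":0,"dy":0,"dz":-0.03,"yaw":0},
  {"jaw":0.075,"dx":0,"dy":0,"dz":-0.06,"yaw":0},
  {"jaw":0.06,"dx":0,"dy":0,"dz":-0.06,"yaw":0},
  {"jaw":0.06,"dx":0,"dy":0,"dz":0,"yaw":0},
])

```text
t: 7.42
tool_pos: [0.4381, -0.2826, 0.2297]
orientation: [0.817, 3.023, -0.007]
force: [-0.5, -0.2, -0.4]
opening: 0.0616
gripper_force: 0.0
```

Run:
```python
from h import *
c,s=np.cos(-.2867),np.sin(-.2867)
g=np.array([.6292+c*-.038,-.1919+s*-.038]); print(g)
from go import go
go(*g,.16,90-16.43)
```

```text
[ 0.59275107 -0.18115404]
t 7.42 pos [ 0.4381 -0.2826  0.2297] F [-0.5 -0.2 -0.4] op 0.0616 yaw -0.241 now axes [-0.0818  0.1657  0.0703] after yaw [-0.119   0.1413  0.0703] q6 -1.71 tilt [ 0.008 -0.007 -1.   ]
```

Request:
carry_out([
  {"jaw":0.06,"dx":0,"dy":0,"dz":0,"yaw":-0.12},
  {"jaw":0.06,"dx":0,"dy":0,"dz":0,"yaw":-0.121},
  {"jaw":0.06,"dx":-0.03,"dy":0.035,"dz":0,"yaw":0},
  {"jaw":0.06,"dx":-0.03,"dy":0.035,"dz":0,"yaw":0},
  {"jaw":0.06,"dx":-0.03,"dy":0.035,"dz":0,"yaw":0},
  {"jaw":0.06,"dx":-0.03,"dy":0.036,"dz":0.03,"yaw":0},
  {"jaw":0.06,"dx":0,"dy":0,"dz":0,"yaw":0},
  {"jaw":0.06,"dx":0,"dy":0,"dz":0,"yaw":0},
])

```text
t: 8.43
tool_pos: [0.5897, -0.1792, 0.1921]
orientation: [-0.448, -3.107, -0.0]
force: [1.0, 0.6, 0.9]
opening: 0.06
gripper_force: 0.0
```

Run:
```python
from h import *
from go import go
go(.5928,-.1812,.074,90-16.43)
c,s=np.cos(-.2867),np.sin(-.2867)
br=lambda x,y,z:[.6292+(c*x-s*y)/1e3,-.1919+(s*x+c*y)/1e3,z/1e3]
print(proj("wrist",[br(-80,58,12),br(-80,-58,12),br(-59,6,100),br(-59,-6,100),br(-5,0,100)]).round(1))
im=snap("wrist","w3.png")
print(proj("top",[[.4375,-.281,0.108]]))
cv2.imwrite('pics/w3c.png',cv2.resize(im[100:325,120:420,::-1],None,fx=2.6,fy=2.6,interpolation=cv2.INTER_CUBIC))
```

```text
t 8.43 pos [ 0.5897 -0.1792  0.1921] F [1.  0.6 0.9] op 0.06 yaw 0.0005 now axes [-0.0038 -0.001   0.118 ] after yaw [-0.0038 -0.001   0.118 ] q6 -1.66 tilt [-0.002  0.    -1.   ]
[[327.2 157.7]
 [217.5 157.6]
 [279.6 192.8]
 [264.8 192.8]
 [272.2 255.2]]
[[238.47335304 255.50241947]]
```

View pics/w3c.png

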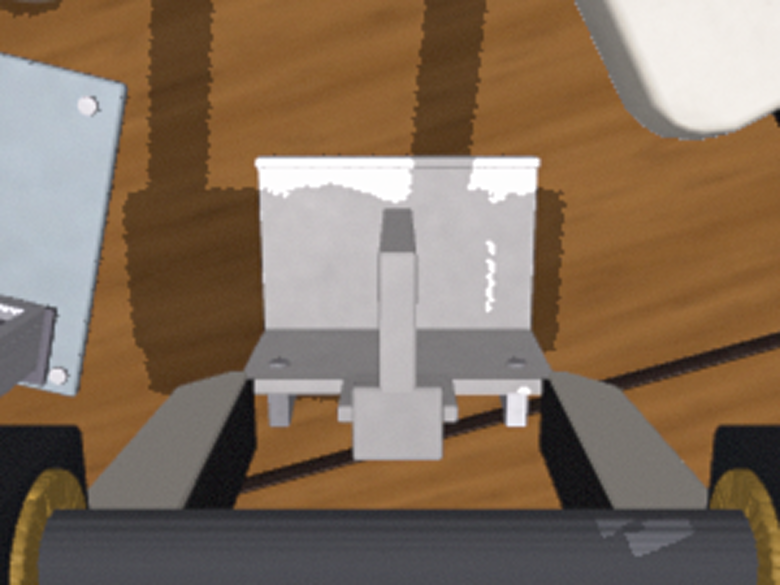

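The wrist view agrees with the bracket fit to about 3 mm: lip corners at (218,161) and (328,161), web centred at u≈273. Going down to grasp.

Request:
carry_out([
  {"jaw":0.06,"dx":-0.005,"dy":-0.001,"dz":0.04,"yaw":0},
  {"jaw":0.05,"dx":0,"dy":0,"dz":0.04,"yaw":0},
  {"jaw":0.04,"dx":0,"dy":0,"dz":0.036,"yaw":0},
  {"jaw":0.03,"dx":0,"dy":0,"dz":0,"yaw":0},
  {"jaw":0.0,"dx":0,"dy":0,"dz":0,"yaw":0},
  {"jaw":0.0,"dx":0,"dy":0,"dz":0,"yaw":0},
  {"jaw":0.0,"dx":0,"dy":0,"dz":0,"yaw":0},
  {"jaw":0.0,"dx":0,"dy":0,"dz":0,"yaw":0},
], grip_force=45)

```text
t: 9.48
tool_pos: [0.5965, -0.1823, 0.0799]
orientation: [0.448, 3.105, -0.002]
force: [-0.5, 0.4, 7.3]
opening: 0.0118
gripper_force: 45.0
```

Request:
carry_out([
  {"jaw":0.0,"dx":0,"dy":0,"dz":0,"yaw":0},
  {"jaw":0.0,"dx":0,"dy":0,"dz":0,"yaw":0},
  {"jaw":0.0,"dx":0,"dy":0,"dz":0,"yaw":0},
])

```text
t: 9.85
tool_pos: [0.5965, -0.1823, 0.0799]
orientation: [0.448, 3.106, -0.002]
force: [-1.2, 0.5, 7.7]
opening: 0.0114
gripper_force: 45.0
```

Run:
```python
from h import *
from go import go
# TCP offset from bracket origin in bracket frame (z ref: 0 now)
s=read_state(); p=s["tool_pos"]; c,sn=np.cos(-.2867),np.sin(-.2867)
d=p[:2]-[.6292,-.1919]; print("off",[(c*d[0]+sn*d[1])*1e3,(-sn*d[0]+c*d[1])*1e3,p[2]*1e3],s["opening"],s["gripper_force"],s["orientation"])
```

```text
off [np.float64(-34.11753084242099), np.float64(-0.01786501566205731), np.float64(79.91230351614595)] 0.011421654810579971 45.00132501125336 [ 4.48251754e-01  3.10552693e+00 -1.71985868e-03]
```

Request:
carry_out([
  {"jaw":0.0,"dx":0,"dy":0,"dz":-0.01,"yaw":0},
  {"jaw":0.0,"dx":0,"dy":0,"dz":-0.015,"yaw":0},
  {"jaw":0.0,"dx":0,"dy":0,"dz":0,"yaw":0},
  {"jaw":0.0,"dx":0,"dy":0,"dz":0,"yaw":0},
])

```text
t: 10.35
tool_pos: [0.5948, -0.1816, 0.1021]
orientation: [0.449, 3.109, -0.0]
force: [-0.0, 0.1, -3.5]
opening: 0.0118
gripper_force: 45.0
```

Run:
```python
from go import *
print(read_state()["wrist_torque"])
# stand: bracket origin hover at seat frame x=-32, height z_b=.125
import numpy as np
c,s=np.cos(-.5278),np.sin(-.5278)
X=-.032-.036
print([.5404+c*X,-.3806+s*X]); go(.5404+c*X,-.3806+s*X,.125+.080,59.76)
```

```text
[-0.00935328  0.07867772 -0.04120776]
[np.float64(0.48165363346163265), np.float64(-0.3463528918222313)]
t 10.35 pos [ 0.5948 -0.1816  0.1021] F [-0.   0.1 -3.5] op 0.0118 yaw 0.241 now axes [ 0.0619 -0.1901 -0.1029] after yaw [ 0.0148 -0.1994 -0.1029] q6 -1.66 tilt [ 0. -0. -1.]
```

Request:
carry_out([
  {"jaw":0.0,"dx":0.01,"dy":0,"dz":-0.05,"yaw":0},
  {"jaw":0.0,"dx":0.03,"dy":0,"dz":-0.053,"yaw":0},
  {"jaw":0.0,"dx":0,"dy":-0.03,"dz":0,"yaw":0.08},
  {"jaw":0.0,"dx":-0.005,"dy":-0.045,"dz":0,"yaw":0.08},
  {"jaw":0.0,"dx":-0.01,"dy":-0.045,"dz":0,"yaw":0.081},
  {"jaw":0.0,"dx":-0.01,"dy":-0.04,"dz":0,"yaw":0},
  {"jaw":0.0,"dx":0,"dy":-0.02,"dz":0,"yaw":0},
  {"jaw":0.0,"dx":0,"dy":0,"dz":0,"yaw":0},
])

```text
t: 11.35
tool_pos: [0.5038, -0.3453, 0.2046]
orientation: [-0.822, -3.031, -0.0]
force: [-0.4, 0.7, -3.2]
opening: 0.0116
gripper_force: 45.0
```

Run:
```python
from go import *
c,s=np.cos(-.5278),np.sin(-.5278)
X=-.027-.036
go(.5404+c*X,-.3806+s*X,.125+.080,59.76)
```

```text
t 11.35 pos [ 0.5038 -0.3453  0.2046] F [-0.4  0.7 -3.2] op 0.0116 yaw -0.0019 now axes [ 0.0136 -0.0121 -0.0004] after yaw [ 0.0136 -0.0121 -0.0004] q6 -1.73 tilt [-0.001  0.    -1.   ]
```

Request:
carry_out([
  {"jaw":0.0,"dx":0.0136,"dy":0,"dz":0,"yaw":-0.002},
  {"jaw":0.0,"dx":0,"dy":-0.012,"dz":0,"yaw":0},
  {"jaw":0.0,"dx":0,"dy":0,"dz":0.02,"yaw":0},
  {"jaw":0.0,"dx":0,"dy":0,"dz":0.017,"yaw":0},
  {"jaw":0.0,"dx":0,"dy":0,"dz":0,"yaw":0},
  {"jaw":0.0,"dx":0,"dy":0,"dz":0,"yaw":0},
  {"jaw":0.0,"dx":0,"dy":0,"dz":0,"yaw":0},
])

```text
t: 12.22
tool_pos: [0.4873, -0.3484, 0.1689]
orientation: [0.816, 3.032, -0.001]
force: [0.8, 0.1, -2.9]
opening: 0.0113
gripper_force: 45.0
```

Run:
```python
from go import *
c,s=np.cos(-.5278),np.sin(-.5278)
X=-.027-.036
go(.5404+c*X,-.3806+s*X,.088+.080,59.76)
im=snap("scene","s2.png"); t=snap("top","t2.png")
a=cv2.resize(im[160:290,210:345,::-1],(560,540),interpolation=cv2.INTER_CUBIC)
cv2.imwrite('pics/s2c.png',a)
```

```text
t 12.22 pos [ 0.4873 -0.3484  0.1689] F [ 0.8  0.1 -2.9] op 0.0113 yaw 0.0021 now axes [ 0.0009 -0.001   0.0009] after yaw [ 0.0009 -0.001   0.0009] q6 -1.75 tilt [ 0.001 -0.001 -1.   ]
```

View pics/s2c.png

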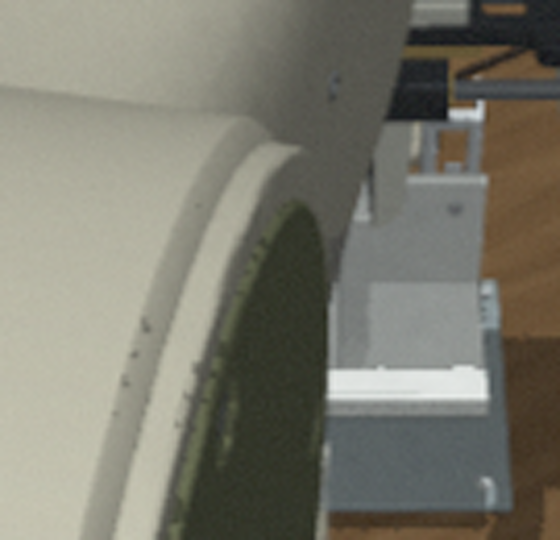

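The scene view is half hidden by the arm. The bracket's right lip corner is at (327.4,249.7) and its back plate's top right corner at (327.2,202.9). I'll compare these with the expected pose.

Run:
```python
from h import *
from scipy.optimize import least_squares
yaw=-.5278+.002;c,s=np.cos(yaw),np.sin(yaw)
S=np.array([c,s]),np.array([-s,c])
def br(o,x,y,z): return np.r_[o[:2]+S[0]*x+S[1]*y,o[2]+z]
o=np.r_[np.array([.4873,-.3484])+.036*S[0],.0889]
f=lambda o:np.r_[proj("scene",br(o,-.08,-.058,.012))[0]-[327.4,249.7],proj("scene",br(o,-.006,-.058,.070))[0]-[327.2,202.9],proj("scene",br(o,-.08,-.058,0))[0]-[327.4,258.5]]
print(f(o).round(1))
r=least_squares(f,o);d=r.x-o;print("shift mm X,Y,Z",(d[:2]@S[0]*1e3).round(1),(d[:2]@S[1]*1e3).round(1),(d[2]*1e3).round(1),r.fun.round(1))
d=r.x[:2]-[.5404,-.3806];print("fit in stand X,Y,Z",d@S[0]*1e3,d@S[1]*1e3,r.x[2]*1e3)
```

```text
[-0.2  3.8 -0.3 -1.9 -0.6 -0.8]
shift mm X,Y,Z 39.2 -5.2 -45.8 [ 0.1  2.5  0.1 -0.2 -0.2 -2.4]
fit in stand X,Y,Z 13.110740580564576 -3.9839016427646676 43.07449260319044
```

Request:
carry_out([
  {"jaw":0.0,"dx":-0.006,"dy":-0.001,"dz":0,"yaw":0.002},
  {"jaw":0.0,"dx":-0.006,"dy":0,"dz":0,"yaw":0},
  {"jaw":0.0,"dx":-0.004,"dy":0,"dz":0,"yaw":0},
  {"jaw":0.0,"dx":0,"dy":0,"dz":0,"yaw":0},
])

```text
t: 12.82
tool_pos: [0.5004, -0.3572, 0.168]
orientation: [-0.819, -3.033, -0.0]
force: [-0.3, 0.7, -4.1]
opening: 0.0115
gripper_force: 45.0
```

```bash
cat > st.py <<'E'
from go import *
c,s=np.cos(-.5278),np.sin(-.5278)
S=np.array([[c,s],[-s,c]])
st=read_state(); d=S@(st["tool_pos"][:2]-[.5404,-.3806]); print("TCP stand",(d*1e3).round(1),(st["tool_pos"][2]*1e3).round(1),"F stand",(S@st["force"][:2]).round(1),st["force"][2].round(1),"M",st["wrist_torque"].round(2),"op",round(st["opening"],4),"t",st["t"])
go(.5404,-.3806,.2,59.76)
E
python3 st.py
```

```text
TCP stand [-46.4   0.1] 168.0 F stand [-0.6  0.5] -4.1 M [-0.01  0.05  0.04] op 0.0115 t 12.825
t 12.82 pos [ 0.5004 -0.3572  0.168 ] F [-0.3  0.7 -4.1] op 0.0115 yaw 0.0 now axes [-0.0464 -0.0001 -0.032 ] after yaw [-0.0464 -0.0001 -0.032 ] q6 -1.75 tilt [-0.  0. -1.]
```

Request:
carry_out([
  {"jaw":0.0,"dx":-0.004,"dy":0,"dz":0,"yaw":0},
  {"jaw":0.0,"dx":-0.003,"dy":0,"dz":0,"yaw":0},
  {"jaw":0.0,"dx":0,"dy":0,"dz":0,"yaw":0},
])

```text
t: 13.2
tool_pos: [0.5063, -0.3607, 0.1681]
orientation: [0.819, 3.033, -0.0]
force: [0.3, 0.1, -3.6]
opening: 0.0118
gripper_force: 45.0
```

```bash
python3 st.py
```

```text
TCP stand [-39.5   0. ] 168.1 F stand [0.2 0.3] -3.6 M [ 0.02  0.04 -0.04] op 0.0118 t 13.2
t 13.2 pos [ 0.5063 -0.3607  0.1681] F [ 0.3  0.1 -3.6] op 0.0118 yaw -0.0 now axes [-0.0395 -0.     -0.0319] after yaw [-0.0395 -0.     -0.0319] q6 -1.74 tilt [ 0. -0. -1.]
```

Request:
carry_out([
  {"jaw":0.0,"dx":-0.002,"dy":0,"dz":0,"yaw":0},
  {"jaw":0.0,"dx":-0.0015,"dy":0,"dz":0,"yaw":0},
  {"jaw":0.0,"dx":0,"dy":0,"dz":0,"yaw":0},
])

```text
t: 13.58
tool_pos: [0.5093, -0.3624, 0.1682]
orientation: [0.819, 3.033, -0.0]
force: [0.3, 0.4, -3.8]
opening: 0.0116
gripper_force: 45.0
```

```bash
python3 st.py
```

```text
TCP stand [-36.1   0. ] 168.2 F stand [0.  0.5] -3.8 M [ 0.04  0.   -0.02] op 0.0116 t 13.575
t 13.57 pos [ 0.5093 -0.3624  0.1682] F [ 0.3  0.4 -3.8] op 0.0116 yaw -0.0 now axes [-0.0361 -0.     -0.0318] after yaw [-0.0361 -0.     -0.0318] q6 -1.74 tilt [ 0. -0. -1.]
```

Request:
carry_out([
  {"jaw":0.0,"dx":-0.0015,"dy":0,"dz":0,"yaw":0},
  {"jaw":0.0,"dx":-0.001,"dy":0,"dz":0,"yaw":0},
  {"jaw":0.0,"dx":0,"dy":0,"dz":0,"yaw":0},
])

```text
t: 13.95
tool_pos: [0.5114, -0.3637, 0.1681]
orientation: [-0.82, -3.033, -0.0]
force: [0.1, 0.4, -3.9]
opening: 0.0117
gripper_force: 45.0
```

```bash
python3 st.py
```

```text
TCP stand [-33.6   0. ] 168.1 F stand [-0.1  0.4] -3.9 M [0.05 0.03 0.05] op 0.0117 t 13.95
t 13.95 pos [ 0.5114 -0.3637  0.1681] F [ 0.1  0.4 -3.9] op 0.0117 yaw -0.0 now axes [-0.0336 -0.     -0.0319] after yaw [-0.0336 -0.     -0.0319] q6 -1.74 tilt [-0.  0. -1.]
```

Request:
carry_out([
  {"jaw":0.0,"dx":-0.0015,"dy":0,"dz":0,"yaw":0},
  {"jaw":0.0,"dx":-0.001,"dy":0,"dz":0,"yaw":0},
  {"jaw":0.0,"dx":0,"dy":0,"dz":0,"yaw":0},
])

```text
t: 14.32
tool_pos: [0.5136, -0.3649, 0.1681]
orientation: [0.819, 3.033, 0.0]
force: [0.1, 0.6, -3.3]
opening: 0.0115
gripper_force: 45.0
```

```bash
python3 st.py
```

```text
TCP stand [-31.1   0.1] 168.1 F stand [-0.2  0.5] -3.3 M [-0.01  0.04  0.02] op 0.0115 t 14.325
t 14.32 pos [ 0.5136 -0.3649  0.1681] F [ 0.1  0.6 -3.3] op 0.0115 yaw 0.0 now axes [-0.0311 -0.0001 -0.0319] after yaw [-0.0311 -0.0001 -0.0319] q6 -1.74 tilt [ 0. -0. -1.]
```

Request:
carry_out([
  {"jaw":0.0,"dx":-0.0015,"dy":0,"dz":0,"yaw":0},
  {"jaw":0.0,"dx":-0.001,"dy":0,"dz":0,"yaw":0},
  {"jaw":0.0,"dx":0,"dy":0,"dz":0,"yaw":0},
])

```text
t: 14.7
tool_pos: [0.5141, -0.3652, 0.1679]
orientation: [-0.819, -3.029, -0.002]
force: [-8.0, 5.0, 2.0]
opening: 0.0115
gripper_force: 45.0
```

```bash
python3 st.py
```

```text
TCP stand [-30.5   0.1] 167.9 F stand [-9.4  0.3] 2.0 M [ 0.96  1.6  -0.  ] op 0.0115 t 14.7
t 14.7 pos [ 0.5141 -0.3652  0.1679] F [-8.  5.  2.] op 0.0115 yaw -0.0002 now axes [-0.0304 -0.0001 -0.0322] after yaw [-0.0304 -0.0001 -0.0322] q6 -1.74 tilt [-0.004  0.002 -1.   ]
```

Request:
carry_out([
  {"jaw":0.0,"dx":0.0025,"dy":0,"dz":0,"yaw":0},
  {"jaw":0.0,"dx":0,"dy":0,"dz":0.004,"yaw":0},
  {"jaw":0.0,"dx":0,"dy":0,"dz":0.004,"yaw":0},
  {"jaw":0.0,"dx":0,"dy":0,"dz":0,"yaw":0},
])

```text
t: 15.2
tool_pos: [0.5137, -0.3651, 0.1602]
orientation: [0.819, 3.032, -0.001]
force: [-1.2, 0.6, 0.5]
opening: 0.0111
gripper_force: 45.0
```

```bash
python3 st.py
```

```text
TCP stand [-30.9  -0.1] 160.2 F stand [-1.3 -0.1] 0.5 M [-0.16 -0.1  -0.08] op 0.0111 t 15.2
t 15.2 pos [ 0.5137 -0.3651  0.1602] F [-1.2  0.6  0.5] op 0.0111 yaw -0.0001 now axes [-0.0309  0.     -0.0398] after yaw [-0.0309  0.     -0.0398] q6 -1.74 tilt [ 0.001 -0.001 -1.   ]
```

Request:
carry_out([
  {"jaw":0.0,"dx":0,"dy":0,"dz":0.0015,"yaw":0},
  {"jaw":0.0,"dx":0,"dy":0,"dz":0.0015,"yaw":0},
  {"jaw":0.0,"dx":0,"dy":0,"dz":0,"yaw":0},
])

```text
t: 15.58
tool_pos: [0.5138, -0.365, 0.1573]
orientation: [0.819, 3.032, -0.0]
force: [-1.4, 0.6, 2.3]
opening: 0.0116
gripper_force: 45.0
```

```bash
python3 st.py
```

```text
TCP stand [-30.9   0.1] 157.3 F stand [-1.5 -0.2] 2.3 M [-0.07 -0.13 -0.11] op 0.0116 t 15.575
t 15.57 pos [ 0.5138 -0.365   0.1573] F [-1.4  0.6  2.3] op 0.0116 yaw 0.0 now axes [-0.0309 -0.0001 -0.0427] after yaw [-0.0309 -0.0001 -0.0427] q6 -1.74 tilt [ 0.001 -0.    -1.   ]
```

Request:
carry_out([
  {"jaw":0.0,"dx":0,"dy":0,"dz":0.001,"yaw":0},
  {"jaw":0.0,"dx":0,"dy":0,"dz":0.001,"yaw":0},
  {"jaw":0.0,"dx":0,"dy":0,"dz":0,"yaw":0},
])

```text
t: 15.95
tool_pos: [0.5139, -0.3646, 0.1556]
orientation: [0.819, 3.032, 0.0]
force: [-1.7, 2.9, 5.9]
opening: 0.0115
gripper_force: 45.0
```

```bash
python3 st.py
```

```text
TCP stand [-30.9   0.5] 155.6 F stand [-2.9  1.6] 5.9 M [ 0.48 -0.16 -0.08] op 0.0115 t 15.95
t 15.95 pos [ 0.5139 -0.3646  0.1556] F [-1.7  2.9  5.9] op 0.0115 yaw 0.0002 now axes [-0.031  -0.0005 -0.0444] after yaw [-0.031  -0.0004 -0.0444] q6 -1.74 tilt [ 0.001  0.    -1.   ]
```

Request:
carry_out([
  {"jaw":0.03,"dx":0,"dy":0,"dz":0,"yaw":0},
  {"jaw":0.03,"dx":0,"dy":0,"dz":0,"yaw":0},
  {"jaw":0.03,"dx":0,"dy":0,"dz":0,"yaw":0},
  {"jaw":0.03,"dx":0,"dy":0,"dz":0,"yaw":0},
  {"jaw":0.03,"dx":0,"dy":0,"dz":0,"yaw":0},
])

```text
t: 16.58
tool_pos: [0.5135, -0.3649, 0.155]
orientation: [-0.819, -3.033, -0.0]
force: [0.1, -0.3, -0.2]
opening: 0.03
gripper_force: 0.0
```

```bash
python3 st.py
python3 - <<'E'
from h import *
im=snap("wrist","w4.png")
cv2.imwrite('pics/w4c.png',cv2.resize(im[100:325,120:420,::-1],None,fx=2.6,fy=2.6,interpolation=cv2.INTER_CUBIC))
E
```

```text
TCP stand [-31.2   0. ] 155.0 F stand [ 0.2 -0.2] -0.2 M [-0.    0.05 -0.03] op 0.03 t 16.575
t 16.57 pos [ 0.5135 -0.3649  0.155 ] F [ 0.1 -0.3 -0.2] op 0.03 yaw -0.0 now axes [-0.0312 -0.     -0.045 ] after yaw [-0.0312 -0.     -0.045 ] q6 -1.74 tilt [-0.  0. -1.]
```

View pics/w4c.png

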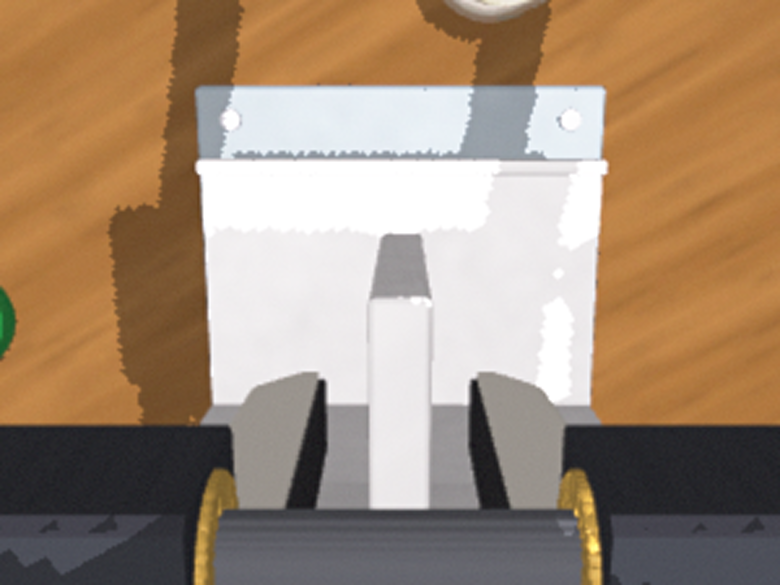

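The bracket hangs square: its lip is parallel to the plate's front edge, the web is centred between the open fingers, and no force shows. I'll locate the web's front top edge (row ≈214.6) relative to the tool.

Run:
```python
from st import *
for u,v,z,xb in ((274.5,214.6,.174,-59),(274.6,164.2,.086,-80)):
    p=atz("wrist",u,v,z)[:2]; d0=S@(p-[.5404,-.3806])*1e3
    print("point stand",d0.round(1),"origin X",(d0[0]-xb).round(1),"TCP->origin",(d0[0]-xb-d[0]*1e3).round(1))
```

```text
TCP stand [-31.2   0. ] 155.1 F stand [0.2 0.3] -0.0 M [-0.08 -0.03 -0.  ] op 0.0299 t 16.625
t 16.62 pos [ 0.5135 -0.3649  0.1551] F [ 0.3  0.2 -0. ] op 0.0299 yaw -0.0 now axes [-0.0312 -0.     -0.0449] after yaw [-0.0312 -0.     -0.0449] q6 -1.74 tilt [-0. -0. -1.]
point stand [-59.3   0.6] origin X -0.3 TCP->origin 30.9
point stand [-73.7   1.1] origin X 6.3 TCP->origin 37.4
```

Request:
carry_out([
  {"jaw":0.03,"dx":0,"dy":0,"dz":-0.03,"yaw":0},
  {"jaw":0.03,"dx":0,"dy":0,"dz":-0.03,"yaw":0},
  {"jaw":0.0,"dx":-0.015,"dy":0,"dz":0,"yaw":0},
  {"jaw":0.0,"dx":-0.018,"dy":0,"dz":0,"yaw":0},
  {"jaw":0.0,"dx":0,"dy":0,"dz":0,"yaw":0},
  {"jaw":0.0,"dx":0,"dy":0,"dz":0.02,"yaw":0},
  {"jaw":0.0,"dx":0,"dy":0,"dz":0.01,"yaw":0},
  {"jaw":0.0,"dx":0,"dy":0,"dz":0,"yaw":0},
], grip_force=20)

```text
t: 17.62
tool_pos: [0.5407, -0.3805, 0.1827]
orientation: [-0.819, -3.029, -0.002]
force: [0.0, -0.2, 0.3]
opening: 0.0003
gripper_force: 0.0
```

```bash
python3 st.py
```

```text
TCP stand [0.3 0.2] 182.7 F stand [ 0.1 -0.1] 0.3 M [-0.02 -0.03  0.04] op 0.0003 t 17.625
t 17.62 pos [ 0.5407 -0.3805  0.1827] F [ 0.  -0.2  0.3] op 0.0003 yaw -0.0001 now axes [ 0.0003 -0.0002 -0.0173] after yaw [ 0.0003 -0.0002 -0.0173] q6 -1.73 tilt [-0.003  0.002 -1.   ]
```

Over the tab; pressing down in steps.

Request:
carry_out([
  {"jaw":0.0,"dx":-0.001,"dy":0,"dz":0.004,"yaw":0},
  {"jaw":0.0,"dx":0,"dy":0,"dz":0.004,"yaw":0},
  {"jaw":0.0,"dx":0,"dy":0,"dz":0.003,"yaw":0},
  {"jaw":0.0,"dx":0,"dy":0,"dz":0.003,"yaw":0},
  {"jaw":0.0,"dx":0,"dy":0,"dz":0,"yaw":0},
])

```text
t: 18.25
tool_pos: [0.5435, -0.3826, 0.1732]
orientation: [0.819, 3.03, -0.002]
force: [-1.8, 1.1, 7.3]
opening: 0.0004
gripper_force: 4.0
```

```bash
python3 st.py
```

```text
TCP stand [ 3.7 -0.2] 173.2 F stand [-2.1 -0. ] 7.3 M [ 0.09  0.23 -0.01] op 0.0004 t 18.25
t 18.25 pos [ 0.5435 -0.3826  0.1732] F [-1.8  1.1  7.3] op 0.0004 yaw -0.0 now axes [ 0.0036  0.0001 -0.0269] after yaw [ 0.0036  0.0001 -0.0269] q6 -1.73 tilt [ 0.002 -0.002 -1.   ]
```

Request:
carry_out([
  {"jaw":0.0,"dx":0,"dy":0,"dz":0.002,"yaw":0},
  {"jaw":0.0,"dx":0,"dy":0,"dz":0.002,"yaw":0},
  {"jaw":0.0,"dx":0,"dy":0,"dz":0.002,"yaw":0},
  {"jaw":0.0,"dx":0,"dy":0,"dz":0.002,"yaw":0},
  {"jaw":0.0,"dx":0,"dy":0,"dz":0,"yaw":0},
])

```text
t: 18.88
tool_pos: [0.5428, -0.3819, 0.163]
orientation: [-0.819, -3.033, -0.0]
force: [-0.6, 0.3, -0.6]
opening: 0.0003
gripper_force: 0.0
```

```bash
python3 st.py
```

```text
TCP stand [2.7 0.1] 163.0 F stand [-0.6 -0.1] -0.6 M [-0.02 -0.02  0.02] op 0.0003 t 18.875
t 18.88 pos [ 0.5428 -0.3819  0.163 ] F [-0.6  0.3 -0.6] op 0.0003 yaw -0.0 now axes [ 0.0028 -0.0001 -0.037 ] after yaw [ 0.0028 -0.0001 -0.037 ] q6 -1.73 tilt [-0.  0. -1.]
```

It snapped away from the finger. I'll follow down to confirm the bottom stop.

Request:
carry_out([
  {"jaw":0.0,"dx":0,"dy":0,"dz":0.002,"yaw":0},
  {"jaw":0.0,"dx":0,"dy":0,"dz":0.002,"yaw":0},
  {"jaw":0.0,"dx":0,"dy":0,"dz":0.002,"yaw":0},
  {"jaw":0.0,"dx":0,"dy":0,"dz":0.002,"yaw":0},
  {"jaw":0.0,"dx":0,"dy":0,"dz":0,"yaw":0},
])

```text
t: 19.5
tool_pos: [0.5448, -0.3832, 0.16]
orientation: [0.818, 3.027, -0.004]
force: [-2.4, 3.6, 22.1]
opening: 0.0001
gripper_force: 10.8
```

```bash
python3 st.py
```

```text
TCP stand [ 5.1 -0. ] 160.0 F stand [-3.9  1.9] 22.1 M [ 0.64  0.49 -0.  ] op 0.0001 t 19.5
t 19.5 pos [ 0.5448 -0.3832  0.16  ] F [-2.4  3.6 22.1] op 0.0001 yaw 0.0002 now axes [ 0.0049 -0.     -0.04  ] after yaw [ 0.0049 -0.     -0.04  ] q6 -1.73 tilt [ 0.005 -0.004 -1.   ]
```

The hard stop at z = 0.160 equals seat height plus 100 mm, so it's seated. Retreating and checking with a picture.

Request:
carry_out([
  {"jaw":0.0,"dx":0,"dy":0,"dz":-0.03,"yaw":0},
  {"jaw":0.0,"dx":0,"dy":0,"dz":-0.06,"yaw":0},
  {"jaw":0.0,"dx":0,"dy":0,"dz":-0.06,"yaw":0},
  {"jaw":0.0,"dx":0.05,"dy":0.03,"dz":-0.03,"yaw":0},
  {"jaw":0.0,"dx":0.05,"dy":0.03,"dz":0,"yaw":0},
  {"jaw":0.0,"dx":0,"dy":0,"dz":0,"yaw":0},
  {"jaw":0.0,"dx":0,"dy":0,"dz":0,"yaw":0},
])

```text
t: 20.38
tool_pos: [0.4882, -0.2824, 0.3337]
orientation: [0.819, 3.032, -0.001]
force: [-0.5, 0.1, -1.3]
opening: 0.0007
gripper_force: 0.0
```

Run:
```python
from h import *
a=snap("wrist","w5.png"); cv2.imwrite('pics/w5b.png',cv2.resize(a[:,:,::-1],None,fx=1.4,fy=1.4))
print(read_state()["force"])
```

```text
[0.67700035 0.10949299 0.13749651]
```

View pics/w5b.png

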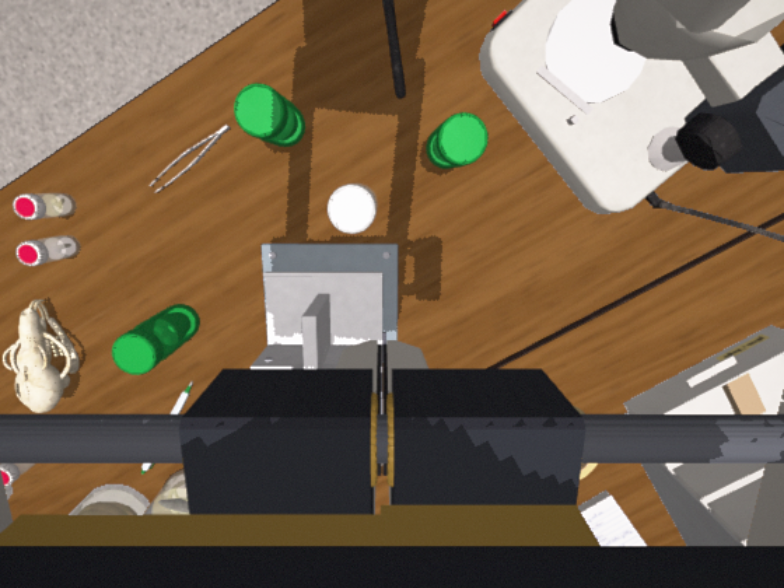

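The picture shows the jar upright on the table, cap at (351,208) and clear of the plate. The bracket sits square over the plate at (322,310), and nothing touches the robot.

```bash
python3 -c "
from plant import close_job
print(close_job())"
```

```text
the job is handed in; nothing more can be done
None
```

I handed the job in at about 20 s: the jar stands upright on the table, the bracket hung on the roller catch and then snapped down to a hard stop at seat height, and no bystander was touched; no verdict came back.

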